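Bleed the leak-test block, find the loose cover bolt and hold its cover open

ROBOT

A 6-joint arm with a two-finger parallel gripper is mounted at the origin on the work surface. World frame = base frame: x ahead of the robot, y to its left, z up, the work surface at z = 0. Lengths are in m, angles in degrees, forces in N, time in s.
With the tool pointing down it reaches from about 0.35 to 0.875 m from the base axis. Payload 4.2 kg.
Tool frame: the origin (TCP) lies midway between the tips of the shut fingers; the grasp point (between the pads) lies 19 mm behind it; z points along the fingers, y is the line along which they close (so a half turn about z gives the same grasp; the last joint's range is limited). The gripper opens to 87 mm and grips with 3 to 60 N. Pads are 19 mm wide; open, the fingers measure 117 mm over their backs; the gripper's body (75 mm by 190 mm) begins 51 mm behind the grasp point.
Start: joints at [87.067, 22.042, 0.453, 0, -68.411, -14.817], TCP at [0.191, 0.595, 0.223] pointing down, gripper open.
Joint ranges: [-179.83, 179.83], [-69.29, 118.12], [-61.27, 80.66], [-181.25, 117.63], [-171.15, -9.14], [-177.46, 177.46]. Speed limits (degrees/s): [159.86, 159.86, 180, 180, 180, 180].

INTERFACE

Orientations are given as [roll, pitch, yaw] about the fixed x, y, z axes, in that order (R = Rz(yaw) Ry(pitch) Rx(roll)).
In Python, from workcell import env gives the robot as it stands. The module is installed in compiled form; this text tells all that it offers. Calls block until the motion is done:
- env.goto(position, orientation): joint-space move of the TCP to a pose.
- env.move_straight(position, rotation=None, rate=0.15, force_limit=None): straight line of the TCP; rotation=None keeps the orientation; rate is the mean speed in m/s. With force_limit (N) it stops when the force on the tool has changed by that much, and returns True; else False.
- env.set_joints(angles): joint-space move.
- env.gripper_to(opening, grasp_force=None): opening from 0.0 (shut) to 1.0 (fully open); grasp_force is the grip in N (None keeps the last); returns when the fingers have stopped.
- env.dwell(seconds).
- env.inverse_kinematics(position, orientation): joint angles nearest the present ones, or None.
- env.read_state(): the state.
- env.grab_frame(name): name is "scene" or "top" or "wrist"; returns a dict with "image" (384x512x3 uint8, blue, green, red), "fx", "fy", "cx", "cy" (pixels), "position" and "orientation" of the camera in the world. Camera axes: x right, y up, looking along -z (the intrinsics and any distortion apply to the point x, -y, -z); pixel columns grow to the right and rows downward; lengths in m; the calibration is good to about 2 mm. A picture is of the moment at which its call begins. There is no depth.
A pose or a line that the arm cannot do raises env.Unreachable and nothing moves.
- env.close_job(): hands the job in; it is judged then, once.
Trained networks look in a picture, given as the dict that the camera call returned (one of the last four; its "shot" number tells which), for a name from the list of things; names that differ only in an ending like _2 or _b are one class to them, and where a whole thing is asked for, a point or a joint stands for the part that bears it (a point fixed in the world has none). Each returns a list of dicts, best first, with "score" (0 to 1); they miss things now and then, are a little off and sometimes report something else, mostly with a low value. They report only what shows in the picture. A call takes as long as a camera call.
- env.search_frame(picture, thing): "xyz" ([x, y, z] in m, in world coordinates, good to about 4 mm: the middle of the surface that is visible of it).
- env.trace(picture, thing): "mask" (384x512 bool, what is visible of it).
The state is a dict: "clock": time; "joint_positions": joint angles; "qvel": joint speeds; "joint_torque": joint torques, N m; "position": TCP position; "tool_rot": TCP orientation; "force": force on the tool from outside, world axes, zero at the start; "wrist_torque": the same for the moment, N m; "opening": opening from 0.0 (shut) to 1.0 (fully open); "finger_force": force on a finger pad.
Only numpy, scipy, OpenCV 4.12 (cv2) and the standard library are available. Lean on these libraries where they do the work, as an engineer would, in place of code of your own. Each camera call takes 0.05 s, during which the arm holds its last target. There are 200 camera calls.

TASK

Bleed the leak-test block first: twist its spring-return knob clockwise all the way to the stop and let it spring back. One of the three cover bolts has not caught its thread: tap the bolt heads from above until you find the one that gives, without prying at the covers that are bolted tight. Then lift that bolt's cover by its lug, at least 45 degrees open, and finish still holding it up so the seal can be checked; leave the other things on the bench where they lie.

Things in the scene. Friction and masses are not known exactly. Their poses are not given: they have to be found in the camera images.
- block: Leak-test manifold: aluminium block 120 (x) x 340 (y) x 75 mm high, fixed on the bench; origin under its centre at bench height, x away from the robot, y to the left along the row of ports. On top, at y = +120, +40, -40 mm, three identical covered ports, 1 to 3 from the left; at y = -125 mm the bleed knob; behind the knob a dial gauge (x = +100 mm, 50 mm high).
- bolt_1 (a point): Centre of the top of bolt 1's head (left port) untouched, 107 mm above the bench. Fixed to the block: does not move with bolt or cover. Each bolt has a round socket head 22 mm wide, 14 mm high, on a 6 mm spring stack. All three look alike; which one is loose changes from run to run.
- bolt_2 (a point): Centre of the top of bolt 2's head (middle port) untouched, 107 mm above the bench. Fixed to the block: does not move with bolt or cover. A tight bolt does not move when tapped; the loose one gives 5 mm against its spring (1 N to start, 4 N at the bottom) and comes back up.
- bolt_3 (a point): Centre of the top of bolt 3's head (right port) untouched, 107 mm above the bench. Fixed to the block: does not move with bolt or cover. The nearest bolt to the knob.
- lug_1 (a point): Grip point of cover 1's lift lug with the cover shut, 82 mm above the bench, 23 mm in front of the block's face, 130 mm from the cover's hinge line and level with it. Axes as the block's. Stays put when the cover moves. Each lug is a bar 14 mm wide (block y), 12 mm high, out of the cover's front edge; its end is 36 mm before the block's face, with open space beside and below.
- lug_2 (a point): Grip point of cover 2's lift lug with the cover shut, 82 mm above the bench, 23 mm in front of the block's face, 130 mm from the cover's hinge line and level with it. Axes as the block's. Stays put when the cover moves. Each cover is a steel plate 86 x 52 x 10 mm, its top 12 mm above the block, hinged at the rear (hinge line along block y, at x = +47 mm, 82 mm above the bench).
- lug_3 (a point): Grip point of cover 3's lift lug with the cover shut, 82 mm above the bench, 23 mm in front of the block's face, 130 mm from the cover's hinge line and level with it. Axes as the block's. Stays put when the cover moves. A cover with a tight bolt is held down hard (10 N or more at the lug).
- bleed_grip (a point): Grip point of the bleed knob on its vertical axis, 122 mm above the bench; x along the grip bar, turns with the knob. The grip is an upright black bar 46 mm long (x), 12 mm wide (y), 24 mm high, its top 5 mm above this point; under it a disc 34 mm wide, top at 103 mm.
- bleed_knob (a joint): Knob angle, rad: 0 at rest, grows clockwise seen from above, stop at 1.2. A spring turns it back (0.05 N m at rest, 0.18 N m at the stop).
- loose_bolt (a joint): How far the loose bolt, whichever it is in this run, is pressed down, m: 0 untouched, 0.005 at the bottom.
- loose_cover (a joint): Opening angle of the loose bolt's cover, whichever it is, rad: 0 shut, 1.3 at its stop. It swings up freely on its rear hinge and falls shut when let go (1 to 2 N at the lug holds it).
- tight_cover_1 (a joint): Opening angle of one tightly bolted cover, whichever it is (the number is not the port's), rad: 0 shut; rises only when pried.
- tight_cover_2 (a joint): The same for the other tightly bolted cover.
- screwdriver: Bystander: screwdriver with a red handle, 190 mm long, lying to the left of the block.
- torch: Bystander: black pocket torch, 118 mm long, 34 mm thick, lying to the right of and before the block.
- feedthrough: Bystander: turned metal feedthrough on a round foot 54 mm wide, 78 mm high, standing to the right of the block; origin under its centre.

How it is judged:
By the outcome, as a careful person would: the job done as asked, in the order asked, and still so for the second after the job is handed in, while the arm keeps its last pose, push and grip.
It also fails if it takes over 64 s, if anything falls off the work surface, if the arm or the gripper's body presses on something with over 40 N, if the wrist force passes 120 N, or if a joint passes its speed limit or range.

## Working session

There is one attempt and no reset: what is moved stays moved. The work goes in short steps, each a Python script; the robot and the scene stay as the last script left them, time stands still between calls to the robot, and variables do not carry over. Pictures are saved under pics/ and viewed, at most 10 in all, crops included, and the job is handed in when it is done.

```bash
mkdir -p pics
cat > look.py <<'E'
from workcell import env
import cv2,numpy as np
for n in ("top","scene"):
    f=env.grab_frame(n); cv2.imwrite(f"pics/a_{n}.png",f["image"])
    print(n,{k:np.round(v,4).tolist() if not isinstance(v,(int,float)) else v for k,v in f.items() if k!="image"})
    for t in ("block","bolt_1","lug_1","bleed_grip","loose_bolt","loose_cover","bleed_knob","feedthrough","torch","screwdriver"):
        try: print(t,[(np.round(d["xyz"],4).tolist(),round(d["score"],2)) for d in env.search_frame(f,t)])
        except Exception as e: print(t,repr(e))
print(env.read_state())
E
python3 look.py
```

```text
top {'fx': 471.80634674551624, 'fy': 471.80634674551624, 'cx': 253.06203051436972, 'cy': 186.90119728260072, 'position': [0.2911, -0.004, 1.4242], 'orientation': [10.2677, 0.9643, -90.6134], 'shot': 1}
block [([0.5645, -0.0895, 0.0703], 0.57)]
bolt_1 [([0.5611, -0.0918, 0.0738], 0.77)]
lug_1 [([0.56, -0.0877, 0.0771], 0.6)]
bleed_grip [([0.5581, -0.146, 0.122], 0.5)]
loose_bolt [([0.5612, 0.0879, 0.105], 0.57), ([0.5598, -0.155, 0.1215], 0.44), ([0.5628, -0.0899, 0.0683], 0.43)]
loose_cover [([0.5741, 0.0916, 0.0846], 0.83), ([0.5646, -0.0895, 0.0767], 0.35)]
bleed_knob [([0.5617, -0.1555, 0.1195], 0.61)]
feedthrough [([0.5874, -0.3572, 0.0132], 0.71)]
torch [([0.3754, -0.3548, 0.0248], 0.58)]
screwdriver [([0.3996, 0.322, 0.022], 0.57), ([0.5628, -0.0861, 0.0747], 0.26)]
scene {'fx': 346.3984407197697, 'fy': 346.3984407197697, 'cx': 255.64377700487438, 'cy': 190.42162689488632, 'position': [0.8251, -0.348, 0.8312], 'orientation': [32.2656, -0.6705, 38.8939], 'shot': 2}
block []
bolt_1 [([0.5934, -0.1104, 0.0748], 0.95)]
lug_1 [([0.5959, -0.1179, 0.0729], 0.79)]
bleed_grip [([0.5593,
[... 313 characters left out ...]
, 0.0203], 0.75)]
{'clock': 1.1, 'joint_positions': array([ 8.70656134e+01,  2.20424944e+01,  4.53616232e-01, -1.97053150e-04,
       -6.84100144e+01, -1.48180851e+01]), 'qvel': array([ 0.00816214,  0.02677669, -0.05337982, -0.02421351, -0.04084981,
        0.02426126]), 'joint_torque': array([-9.56715121e-04, -3.90479100e+01,  1.87619609e+01,  4.22461107e+00,
        1.54327479e-02, -1.66211714e-05]), 'position': array([0.19052088, 0.59524652, 0.22254775]), 'tool_rot': array([-1.79998976e+02,  4.60347239e-04, -1.77525442e+01]), 'force': array([0.32741586, 0.4210364 , 0.77703921]), 'wrist_torque': array([0.00075346, 0.0043551 , 0.02253084]), 'finger_force': 0.0, 'opening': 1.002976342440114}
```

View pictures.

```bash
python3 -c "
import cv2
a=cv2.imread('pics/a_top.png');cv2.imwrite('pics/a_topc.png',cv2.resize(a[:, :],(800,600),interpolation=3))
a=cv2.imread('pics/a_scene.png');cv2.imwrite('pics/a_scenec.png',cv2.resize(a[:, :],(800,600),interpolation=3))"
```

```text
(no output)
```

View pics/a_topc.png

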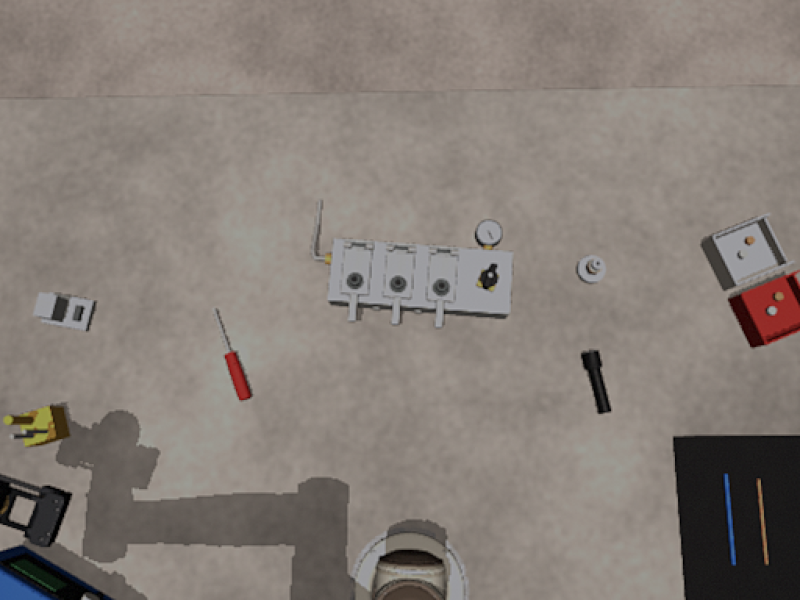

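View pics/a_scenec.png

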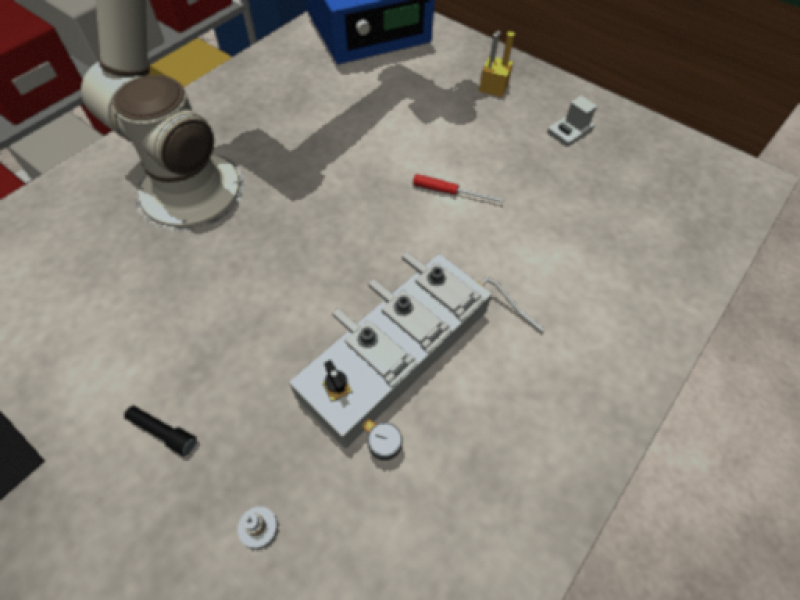

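```bash
cat > h.py <<'E'
from workcell import env
import cv2,numpy as np
from scipy.spatial.transform import Rotation as Rn
def ray(f,px,z):
    R=Rn.from_euler('xyz',f["orientation"],degrees=True).as_matrix()
    o=[]
    for u,v in np.atleast_2d(px):
        d=R@np.array([(u-f["cx"])/f["fx"],-(v-f["cy"])/f["fy"],-1]); p=np.array(f["position"]); o.append(p+d*(z-p[2])/d[2])
    return np.array(o)
def proj(f,P):
    R=Rn.from_euler('xyz',f["orientation"],degrees=True).as_matrix()
    q=(np.atleast_2d(P)-f["position"])@R
    return np.c_[f["cx"]-f["fx"]*q[:,0]/q[:,2], f["cy"]+f["fy"]*q[:,1]/q[:,2]]
def save(f,n,s=1.5): cv2.imwrite(f"pics/{n}.png",cv2.resize(f["image"],None,fx=s,fy=s,interpolation=3))
E
python3 - <<'E'
from h import *
f=env.grab_frame("top"); s=.64
print(ray(f,np.array([[355,281],[398,284],[441,287]])*s,.107).round(4))
print(ray(f,np.array([[335,238],[513,250],[510,318],[328,303]])*s,.075).round(4))
env.goto([.5,-.03,.36],[180,0,-4])
w=env.grab_frame("wrist"); save(w,"w1")
print(w["position"],w["orientation"],env.read_state()["joint_positions"],env.read_state()["clock"])
for t in ("bolt_1","bleed_grip","lug_1"): print(t,[(np.round(d["xyz"],4).tolist(),round(d["score"],2)) for d in env.search_frame(w,t)])
E
```

```text
[[ 0.5515  0.089   0.107 ]
 [ 0.5448  0.0107  0.107 ]
 [ 0.5382 -0.0673  0.107 ]]
[[ 0.6411  0.129   0.075 ]
 [ 0.6129 -0.2052  0.075 ]
 [ 0.4843 -0.1947  0.075 ]
 [ 0.5168  0.1416  0.075 ]]
[ 0.57170559 -0.03465925  0.52108263] [-1.52872609e+01 -4.10038910e-03 -9.39692728e+01] [ 1.52330093e+01  5.78732255e+00 -1.89859577e+00 -6.73695579e-03
 -8.23402745e+01  7.08263315e+01] 3.7167
bolt_1 [([0.5814, -0.101, 0.0744], 0.77), ([0.5597, 0.0892, 0.1054], 0.6)]
bleed_grip [([0.5617, -0.1543, 0.1262], 0.64)]
lug_1 [([0.5837, -0.1051, 0.0721], 0.89)]
```

View pics/w1.png

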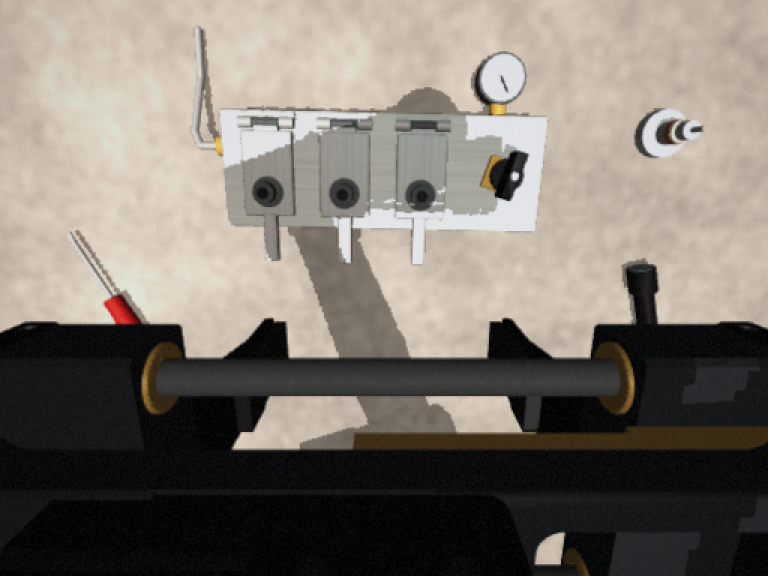

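```bash
cat > fit.py <<'E'
from h import *
from scipy.optimize import least_squares
w=env.grab_frame("wrist"); t=env.grab_frame("top")
print([k for k in w])
def model(p,f):
    x,y,a,bx=p; c,s=np.cos(a),np.sin(a)
    L=np.array([[bx,.12,.107],[bx,.04,.107],[bx,-.04,.107],[.06,.17,.075],[.06,-.17,.075],[-.06,-.17,.075],[-.06,.17,.075],[-.096,.12,.088],[-.096,.04,.088],[-.096,-.04,.088]])
    return proj(f,np.c_[x+c*L[:,0]-s*L[:,1],y+s*L[:,0]+c*L[:,1],L[:,2]])
ow=np.array([[267,190],[344,191.5],[421,194],[222,109],[547,116],[537,232],[230,225],[272,261],[345,262],[417,264]])/1.5
ot=np.array([[355,281],[398,284],[441,287],[335,238],[513,250],[510,318],[328,303],[352,319],[395,323],[438,326]])*.64
for nm,S in(("w",[(w,ow)]),("t",[(t,ot)]),("both",[(w,ow),(t,ot)])):
    r=least_squares(lambda p:np.concatenate([(model(p,f)-o).ravel() for f,o in S]),[.56,-.03,-.07,-.02],loss='soft_l1')
    print(nm,r.x.round(4),np.degrees(r.x[2]).round(2),r.fun.reshape(-1,2).round(1).tolist())
# knob
k=ray(w,np.array([[526,152],[516,176],[504,198],[508,152],[495,196]])/1.5,.127);print(k.round(4), )
c=w["image"][85:150,300:370]; cv2.imwrite("pics/k.png",cv2.resize(c,None,fx=8,fy=8,interpolation=2))
E
python3 fit.py
```

```text
['image', 'fx', 'fy', 'cx', 'cy', 'position', 'orientation', 'shot']
w [ 0.5687 -0.031  -0.0916 -0.0193] -5.25 [[-2.4, 0.0], [-0.4, 0.3], [1.5, -0.2], [-1.9, -0.5], [2.2, 0.1], [-0.4, 0.2], [-0.9, 0.3], [0.4, -0.1], [0.4, 0.3], [1.0, 0.0]]
t [ 0.5668 -0.0316 -0.0909 -0.0257] -5.21 [[-0.4, -0.2], [0.1, -0.0], [0.6, 0.2], [-1.1, -0.3], [0.4, 0.6], [0.2, -2.5], [-0.5, -1.9], [-0.2, 0.8], [0.1, 0.4], [0.6, 0.6]]
both [ 0.5684 -0.0312 -0.0916 -0.0198] -5.25 [[-2.2, 0.6], [-0.2, 0.8], [1.6, 0.4], [-1.7, -0.3], [2.3, 0.3], [-0.3, 0.3], [-0.7, 0.5], [0.5, 0.1], [0.6, 0.5], [1.2, 0.2], [-0.4, -2.8], [0.1, -2.6], [0.6, -2.4], [-1.2, -0.9], [0.3, 0.1], [0.0, -3.0], [-0.7, -2.5], [-0.4, 0.2], [-0.0, -0.2], [0.4, 0.1]]
[[ 0.5784 -0.1645  0.127 ]
 [ 0.5574 -0.1555  0.127 ]
 [ 0.5377 -0.1443  0.127 ]
 [ 0.5796 -0.1478  0.127 ]
 [ 0.5402 -0.1357  0.127 ]]
```

View pics/k.png

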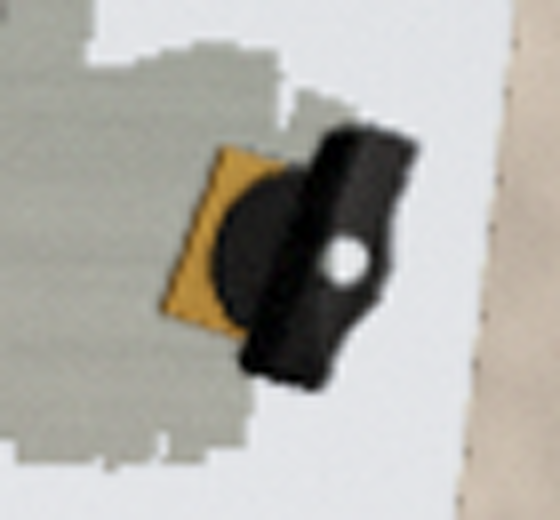

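```bash
cat > knob.py <<'E'
from h import *
K=[.557,-.1557]; Y=-24
def st(m):
    s=env.read_state(); print(m,round(s["clock"],2),s["position"].round(4),s["tool_rot"].round(1),"F",s["force"].round(1),"T",s["wrist_torque"].round(2),"op",round(s["opening"],3),"ff",round(s["finger_force"],1))
    return s
env.gripper_to(.55,40)
env.goto(K+[.20],[180,0,Y])
print(env.move_straight(K+[.109],rate=.1,force_limit=12)); st("down")
env.gripper_to(0,40); st("grip")
for d in (20,40,60,65,68,70,72,74):
    env.goto(K+[.109],[180,0,Y-d]); s=st(d)
    if d==68: save(env.grab_frame("scene"),"k68")
    if abs(s["wrist_torque"][2])>.6: break
E
python3 knob.py
```

```text
False
down 6.81 [ 0.5576 -0.1557  0.1098] [-1.8e+02 -1.0e-01 -2.4e+01] F [ 0.2 -0.2  0. ] T [-0.04 -0.02  0.01] op 0.553 ff 0.0
grip 7.52 [ 0.5583 -0.1535  0.1091] [-1.798e+02 -1.000e-01 -2.400e+01] F [1.6 8.3 0.8] T [ 2.4 -0.5  0.1] op 0.133 ff 40.0
20 7.94 [ 0.5583 -0.1536  0.1091] [-179.8   -0.   -44. ] F [0.7 7.2 0.2] T [ 2.33 -0.47  0.09] op 0.137 ff 40.0
40 8.37 [ 0.5582 -0.1536  0.1091] [-1.798e+02  1.000e-01 -6.400e+01] F [ 1.2  8.  -0.4] T [ 2.33 -0.38  0.09] op 0.137 ff 40.0
60 8.79 [ 0.5582 -0.1536  0.1091] [-1.798e+02  1.000e-01 -8.390e+01] F [1.2 7.9 0.8] T [ 2.35 -0.42  0.19] op 0.139 ff 40.0
65 9.04 [ 0.5581 -0.1536  0.1091] [-1.799e+02  1.000e-01 -8.890e+01] F [0.9 7.6 0.2] T [ 2.36 -0.39  0.19] op 0.135 ff 40.0
68 9.29 [ 0.5581 -0.1536  0.1091] [-1.799e+02  1.000e-01 -9.190e+01] F [0.7 7.7 1. ] T [ 2.35 -0.42  0.51] op 0.136 ff 40.2
70 9.59 [ 0.5581 -0.1537  0.1091] [-1.799e+02  1.000e-01 -9.380e+01] F [1.2 8.  1.1] T [ 2.38 -0.4   0.79] op 0.141 ff 40.9
```

```bash
cat > rel.py <<'E'
from knob_h import *
env.gripper_to(1.0); env.dwell(.3); st("open")
p=env.read_state()["position"]
env.move_straight([p[0],p[1],.20],rate=.2); st("up")
env.goto([.50,-.06,.34],[180,0,-5.2]); env.gripper_to(0,20)
w=env.grab_frame("wrist"); cv2.imwrite("pics/rel.png",cv2.resize(w["image"][60:190,120:400],None,fx=2.8,fy=2.8,interpolation=2))
st("end")
E
(echo 'from h import *'; sed -n '/^def st/,/return s/p' knob.py) > knob_h.py
python3 rel.py
```

```text
open 11.27 [ 0.557  -0.1557  0.109 ] [180.   0. -94.] F [ 0.3  0.6 -0.4] T [ 0.1  -0.03 -0.03] op 0.997 ff 0.0
up 11.88 [ 0.5562 -0.1554  0.199 ] [179.9   0.  -94. ] F [-0.1  1.  -0.3] T [ 0.05 -0.05  0.04] op 1.003 ff 0.0
end 14.68 [ 0.5  -0.06  0.34] [-180.    -0.    -5.2] F [ 0.1  0.2 -0.6] T [ 0.01  0.02 -0.01] op 0.003 ff 0.0
```

View pics/rel.png

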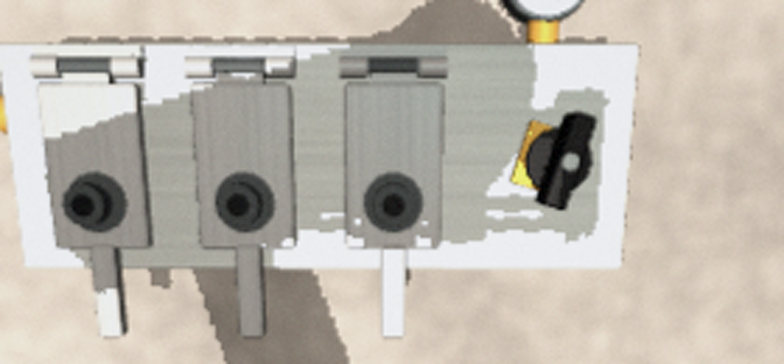

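```bash
cat > tap.py <<'E'
from knob_h import *
C=np.array([.569,-.0295]); a=np.radians(-5.25); c,s=np.cos(a),np.sin(a)
def W(x,y): return (C+[c*x-s*y,s*x+c*y]).tolist()
res={}
for n,y in ((3,-.04),(2,.04),(1,.12)):
    b=W(-.02,y)
    env.goto(b+[.135],[180,0,-5.25]); 
    env.move_straight(b+[.113],rate=.08); st(n)
    hit=env.move_straight(b+[.1005],rate=.015,force_limit=7)
    z=st(f"bolt{n} hit={hit}")["position"][2]
    env.move_straight(b+[.135],rate=.1)
    if z<.1045: print("LOOSE",n,z); break
E
python3 tap.py
```

```text
3 15.95 [ 0.5458 -0.0675  0.1137] [-1.8e+02 -1.0e-01 -5.2e+00] F [ 0.2  0.3 -0.4] T [ 0.01 -0.03  0.04] op 0.004 ff 0.0
bolt3 hit=True 16.47 [ 0.5456 -0.0675  0.1073] [180.   -0.   -5.2] F [-0.2  0.7  4.1] T [0.15 0.2  0.02] op 0.002 ff 2.2
2 17.74 [0.5525 0.0113 0.1125] [ 1.8e+02  1.0e-01 -5.3e+00] F [0.3 0.5 0.1] T [0.   0.03 0.04] op 0.003 ff 0.0
bolt2 hit=True 18.26 [0.553  0.0122 0.1074] [180.   -0.   -5.2] F [-0.7  0.2  4.5] T [ 0.11  0.21 -0.01] op 0.009 ff 2.2
1 19.53 [0.5598 0.0909 0.1125] [ 1.8e+02  1.0e-01 -5.3e+00] F [-0.2  0.4 -0.3] T [-0.05 -0.01 -0.02] op 0.009 ff 0.0
bolt1 hit=True 20.32 [0.5602 0.0919 0.1017] [180.   -0.   -5.2] F [-2.   0.1  4.1] T [0.05 0.33 0.02] op 0.01 ff 2.3
LOOSE 1 0.10174714792554572
```

```bash
cat > lift.py <<'E'
from knob_h import *
import sys
C=np.array([.569,-.0295]); Yw=-5.25; a=np.radians(Yw); c,s=np.cos(a),np.sin(a); A0=-50
def P(th,back=0,dy=0):
    r=np.radians(th); al=np.radians(A0)
    x,z=-.074+back*np.sin(al)-.047, .0715+back*np.cos(al)-.082
    X,Z=x*np.cos(r)+z*np.sin(r)+.047, -x*np.sin(r)+z*np.cos(r)+.082; y=.12+dy
    return [C[0]+c*X-s*y,C[1]+s*X+c*y,Z],[180,A0+th,Yw]
if __name__=="__main__":
    for th,b in ((0,.15),(0,0),(20,0),(40,0),(58,0)):
        q=env.inverse_kinematics(*P(th,b)); print(th,b,np.round(P(th,b)[0],3),None if q is None else np.round(q,1))
E
python3 lift.py
```

```text
0 0.15 [0.392 0.107 0.168] [  -9.1  -10.5  -59.6 -162.1   -9.5 -105.2]
0 0 [0.506 0.097 0.072] [  -9.    21.1  -60.8 -175.7  -41.9  -90.8]
20 0 [0.51  0.096 0.114] None
40 0 [0.528 0.095 0.152] [ 30.8  12.7 -28.3   8.9 -41.2  47.6]
58 0 [0.554 0.092 0.179] [ 23.8  22.   -5.1  -4.1 -70.   62.6]
```

```bash
cat > lift.py <<'E'
from knob_h import *
C=np.array([.569,-.0295]); Yw=-5.25; a=np.radians(Yw); c,s=np.cos(a),np.sin(a)
def P(th,al,back=0,dy=0):
    r=np.radians(th); l=np.radians(al)
    x,z=.047-.131*np.cos(r), .082+.131*np.sin(r)
    X,Z=x-(.019-back)*np.sin(l), z-(.019-back)*np.cos(l); y=.12+dy
    return [C[0]+c*X-s*y,C[1]+s*X+c*y,Z],[180,al,Yw]
if __name__=="__main__":
    for th,b in ((0,.12),(0,0),(15,0),(30,0),(45,0),(60,0)):
        for al in (-35,-25,-15,-5,5,15):
            q=env.inverse_kinematics(*P(th,al,b)); print(th,b,al,None if q is None else np.round(q).astype(int))
E
python3 lift.py
```

```text
0 0.12 -35 None
0 0.12 -25 [ 38  -2 -55  46 -24   6]
0 0.12 -15 [ 38   3 -39  17 -38  35]
0 0.12 -5 [ 32   9 -25   4 -52  50]
0 0.12 5 [ 27  16 -14  -3 -65  59]
0 0.12 15 [ 23  23  -4  -7 -77  64]
0 0 -35 None
0 0 -25 None
0 0 -15 [ 31  16 -49  36 -15  20]
0 0 -5 [ 31  19 -33   5 -34  49]
0 0 5 [ 28  23 -23  -4 -48  59]
0 0 15 [ 25  27 -15  -9 -61  65]
15 0 -35 None
15 0 -25 None
15 0 -15 [ 33  13 -44  24 -23  30]
15 0 -5 [ 31  17 -30   5 -39  50]
15 0 5 [ 28  21 -21  -3 -53  59]
15 0 15 [ 25  25 -13  -8 -65  64]
30 0 -35 None
30 0 -25 [ 22   8 -56  72 -12  -7]
30 0 -15 [ 33  12 -38  19 -30  36]
30 0 -5 [ 30  15 -26   4 -44  52]
30 0 5 [ 27  20 -17  -3 -58  60]
30 0 15 [ 24  24  -9  -8 -70  64]
45 0 -35 None
45 0 -25 [ 29   8 -48  48 -19  12]
45 0 -15 [ 31  11 -33  16 -35  41]
45 0 -5 [ 29  15 -21   4 -49  54]
45 0 5 [ 26  20 -12  -3 -62  61]
45 0 15 [ 23  25  -4  -7 -74  64]
60 0 -35 None
60 0 -25 [ 29   9 -41  38 -23  23]
60 0 -15 [ 30  13 -27  14 -39  45]
60 0 -5 [ 27  17 -16   3 -53  56]
60 0 5 [ 24  21  -7  -3 -66  62]
60 0 15 [ 22  26   1  -7 -79  65]
```

```bash
cat > grip.py <<'E'
from lift import *
import lift
p=env.read_state()["position"]; env.move_straight([p[0],p[1],.22],rate=.25)
env.gripper_to(.5,20)
env.goto(*P(0,-8,.12)); 
pos,o=P(0,-8); print("hit",env.move_straight(pos,rate=.1,force_limit=8)); st("at lug")
w=env.grab_frame("wrist"); save(w,"lug")
env.gripper_to(0,20); sg=st("grip"); print("disp",(sg["position"]-pos).round(4))
E
python3 grip.py
```

```text
hit False
at lug 24.08 [0.4994 0.0977 0.0637] [-180.    -8.1   -5.3] F [-0.3  0.1 -0. ] T [0.02 0.31 0.01] op 0.503 ff 0.0
grip 24.76 [0.4991 0.0981 0.0633] [-179.9   -8.    -5.2] F [-1.7  3.8 -0.5] T [1.14 0.85 0.29] op 0.159 ff 20.0
disp [0.0002 0.0007 0.0001]
```

View pics/lug.png

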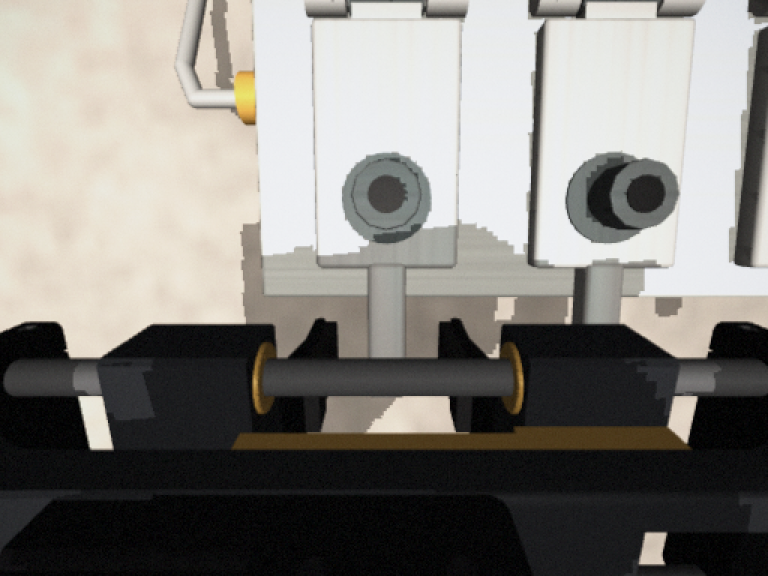

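```bash
cat > up.py <<'E'
from lift import *
for th in np.arange(6,61,6):
    pos,o=P(th,-8+th*25/60,dy=.001)
    h=env.move_straight(pos,rotation=o,rate=.06,force_limit=15); S=st(f"{th} {h}")
    if h: break
f=env.grab_frame("scene"); cv2.imwrite("pics/up.png",cv2.resize(f["image"][60:300,150:470],None,fx=2.4,fy=2.4,interpolation=2))
E
python3 up.py
```

```text
6 False 25.13 [0.4988 0.0982 0.0763] [180.   -5.5  -5.3] F [ 0.4  1.1 -2. ] T [0.26 0.23 0.12] op 0.159 ff 20.0
12 False 25.51 [0.4999 0.0981 0.0896] [180.   -3.   -5.3] F [-0.1  1.2 -2.3] T [0.3  0.29 0.01] op 0.158 ff 20.0
18 False 25.88 [0.5024 0.0979 0.1027] [180.   -0.5  -5.3] F [-2.   0.7 -2.6] T [0.25 0.46 0.09] op 0.156 ff 20.0
24 False 26.26 [0.5063 0.0975 0.1156] [180.    2.   -5.3] F [-2.   1.1 -1.5] T [ 0.28  0.72 -0.01] op 0.16 ff 20.0
30 False 26.63 [0.5116 0.097  0.1279] [180.    4.5  -5.3] F [-3.5  2.  -0. ] T [0.21 0.97 0.09] op 0.159 ff 20.0
36 False 27.01 [0.5183 0.0964 0.1397] [180.    7.   -5.3] F [-4.3  0.7 -0.2] T [0.16 1.13 0.  ] op 0.164 ff 20.0
42 False 27.38 [0.5262 0.0957 0.1507] [180.    9.5  -5.3] F [-4.8  0.5  1.2] T [ 0.1   1.18 -0.05] op 0.159 ff 20.0
48 False 27.76 [0.5353 0.0949 0.1607] [180.   12.   -5.3] F [-5.1 -0.7  2.1] T [-0.01  1.17  0.05] op 0.159 ff 20.0
54 False 28.12 [0.5453 0.0939 0.1696] [180.   14.4  -5.3] F [-4.3 -0.3  2.3] T [-0.07  1.08  0.04] op 0.157 ff 20.0
60 False 28.49 [0.5562 0.093  0.1774] [180.   16.9  -5.3] F [-4.6 -0.9  3. ] T [-0.26  0.8   0.11] op 0.16 ff 20.0
```

View pics/up.png

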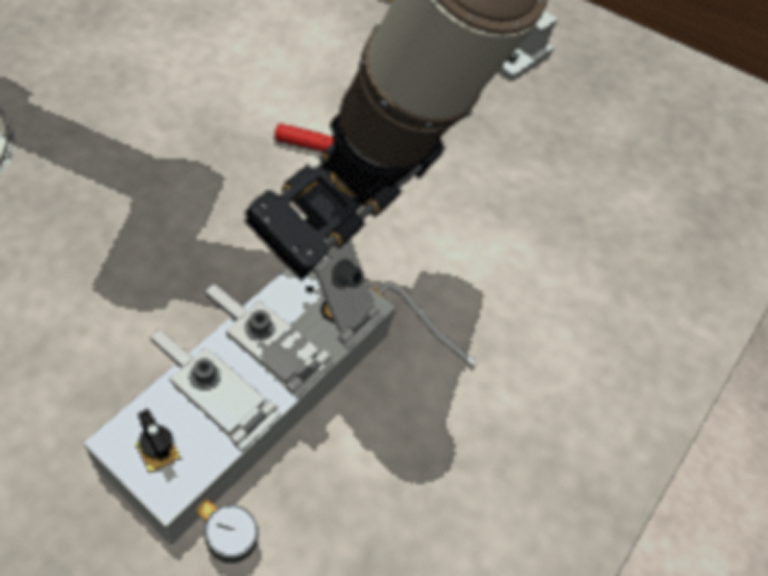

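The picture shows cover 1 standing about 60° open, around (345,290), with the gripper still on its lug. Covers 2 and 3 are shut and the knob is back at rest at (155,440).

```bash
python3 -c "
from knob_h import *
env.dwell(.5); st('hold'); print(env.close_job())"
```

```text
hold 29.04 [0.5561 0.093  0.1774] [180.   17.   -5.3] F [-4.  -2.1  3.5] T [-0.52  0.62  0.16] op 0.154 ff 20.0
the job is handed in; nothing more can be done
None
```

I bled the knob to its stop and let it spring back, found by tapping that bolt 1 is the loose one, and handed in at 29 s with cover 1 held about 60° open by its lug.

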